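Load the roller shuttle and lock it home

ROBOT

A 7-joint arm with a two-finger parallel gripper is mounted at the origin on a cart in front of the work surface, level with it; the furniture and walls round the work are solid. World frame = base frame: x ahead of the robot, y to its left, z up, the work surface at z = 0. Lengths are in m, angles in rad, forces in N, time in s.
With the tool pointing down it reaches from about 0.425 to 0.825 m from the base axis. Payload 3.6 kg.
Tool frame: the origin (TCP) lies where the fingers leave the gripper's body, on its centre line; the fingertips stand 73 mm ahead of it and the grasp point (between the pads) lies 54 mm ahead of it; z points along the fingers, y is the line along which they close (so a half turn about z gives the same grasp; the last joint's range is limited). The gripper opens to 85 mm and grips with 20 to 120 N. Pads are 22 mm wide; open, the fingers measure 114 mm over their backs; the gripper's body (76 mm by 85 mm) begins 54 mm behind the grasp point. The pads swing forward as they close: fully open they stand 13 mm farther back than shut.
Start: joints at [1.323, 0.615, -0.013, 1.423, 0.008, 1.103, -0.04], TCP at [0.142, -0.634, 0.304] pointing down, gripper open.
Joint ranges: [-3.12, 3.12], [-0.3, 2.06], [-1.34, 1.32], [0.26, 2.42], [-1.36, 4.5], [0.01, 1.98], [-2.84, 2.84]. Speed limits (rad/s): [2.79, 2.79, 3.14, 3.14, 3.14, 3.14, 3.14].

INTERFACE

Orientations are given as a unit quaternion [x, y, z, w].
In Python, from station import arm, snapshot, camera_info, ticket gives the robot as it stands. Calls block until the motion is done:
- arm.movep(position, orientation): joint-space move of the TCP to a pose.
- arm.line_to(position, velocity=0.15, ori=None): straight line of the TCP; ori=None keeps the orientation; velocity is the mean speed in m/s.
- arm.move_j(angles): joint-space move.
- arm.move_gripper(opening, effort=None): opening from 0.0 (shut) to 1.0 (fully open); effort is the grip in N (None keeps the last); returns when the fingers have stopped.
- arm.pause(seconds).
- arm.ik(position, orientation): joint angles nearest the present ones, or None.
- snapshot(name): name is "scene" or "top" or "wrist"; returns the picture (400x640x3 uint8, blue, green, red); there is no depth.
- camera_info(name): a dict with "fx", "fy", "cx", "cy" (pixels), "R" (3x3) and "t" (3): a world point X has camera coordinates R X + t; the wrist camera has in their place "T_tool_cam" (4x4, takes a point from camera to tool coordinates, whose origin is the TCP and whose axes are the flange's). Camera axes: x right, y down, z forward; pixel columns grow to the right and rows downward; lengths in m; the calibration is good to about 2 mm. The wrist camera is an equidistant fisheye: a pixel r from the principal point sees the ray r / f radians off the axis. A picture is of the moment at which its call begins: read the wrist's pose just before it. camera_info takes no time and is no camera call.
A pose or a line that the arm cannot do raises arm.MotionError and nothing moves.
- ticket.finish_job(): hands the job in; it is judged then, once.
Readings, each from a call of its own:
- arm.read_time(): time.
- arm.read_joint_positions(): joint angles.
- arm.read_dq(): joint speeds.
- arm.read_effort(): joint torques, N m.
- arm.read_tool_pos(): TCP position.
- arm.read_eef_rot(): TCP orientation.
- arm.read_ft_force(): force on the tool from outside, world axes, zero at the start.
- arm.read_wrist_torque(): the same for the moment, N m.
- arm.read_opening(): opening from 0.0 (shut) to 1.0 (fully open).
- arm.read_finger_force(): force on a finger pad.
Only numpy, scipy, OpenCV 4.12 (cv2) and the standard library are available. Lean on these libraries where they do the work, as an engineer would, in place of code of your own. Each camera call takes 0.05 s, during which the arm holds its last target. There are 200 camera calls.

TASK

Load the four loose nylon rollers into the dark shuttle tray, one standing upright in each of its four bays, and slide the tray along its rail to the end stops so that the roller catch snaps in and holds it there. Leave the oil bottle, the hex key and the brush as they are.

Things in the scene. Friction and masses are not known exactly. Their poses are not given: they have to be found in the camera images.
- roller_1: a nylon roller with a bearing, light grey, a plain cylinder 27 mm in diameter and 30 mm high, 50 g, standing upright on the worktop; all four are alike. Origin: centre of its underside; z up along its axis
- roller_2: a nylon roller with a bearing, light grey, a plain cylinder 27 mm in diameter and 30 mm high, 50 g, standing upright on the worktop; all four are alike. Origin: centre of its underside; z up along its axis
- roller_3: a nylon roller with a bearing, light grey, a plain cylinder 27 mm in diameter and 30 mm high, 50 g, standing upright on the worktop; all four are alike. Origin: centre of its underside; z up along its axis
- roller_4: a nylon roller with a bearing, light grey, a plain cylinder 27 mm in diameter and 30 mm high, 50 g, standing upright on the worktop; all four are alike. Origin: centre of its underside; z up along its axis
- bay_1 (a point): floor centre of a tray bay, 29 mm above the worktop: rear bay (in the direction of travel) of the row at +y. A bay is 34 mm square inside, edged by ribs 4 mm high and 3 mm thick. Rows are 56 mm apart, bays in a row 37.5 mm. The point rides on the tray: x is the way the tray is slid home, y across from row to row, z up
- bay_2 (a point): floor centre of a tray bay, 29 mm above the worktop: rear bay (in the direction of travel) of the row at -y. A bay is 34 mm square inside, edged by ribs 4 mm high and 3 mm thick. Rows are 56 mm apart, bays in a row 37.5 mm. The point rides on the tray: x is the way the tray is slid home, y across from row to row, z up
- bay_3 (a point): floor centre of a tray bay, 29 mm above the worktop: front bay (in the direction of travel) of the row at +y. A bay is 34 mm square inside, edged by ribs 4 mm high and 3 mm thick. Rows are 56 mm apart, bays in a row 37.5 mm. The point rides on the tray: x is the way the tray is slid home, y across from row to row, z up
- bay_4 (a point): floor centre of a tray bay, 29 mm above the worktop: front bay (in the direction of travel) of the row at -y. A bay is 34 mm square inside, edged by ribs 4 mm high and 3 mm thick. Rows are 56 mm apart, bays in a row 37.5 mm. The point rides on the tray: x is the way the tray is slid home, y across from row to row, z up
- push_post (a point): middle of the upright black post by which the tray is moved: 16 mm in diameter, top at 65 mm and foot at 29 mm above the worktop; this point is on its axis, 50 mm above the worktop, 75 mm behind the tray's centre (36 mm behind its rear edge, joined to it by a flat bar). Axes as for the bays: x is the way to push
- shuttle_tray (a joint): travel of the tray (dark steel, 78 x 96 mm, two rows of two bays) on its rail in m: 0 at the loading end, 0.080 against the end stops. In the last 15 mm the round head of its tongue must be pushed (about 10 N) between the two sprung rollers of the catch, which then pull it in and hold it from about 0.077
- catch (a point): double roller catch at the home end of the rail, between the two end stops: point midway between its two small white rollers, 28 mm above the worktop
- oil_bottle: oil bottle with red nozzle, 44 mm in diameter, 145 mm high, standing; origin at the centre of its underside. Not to be disturbed
- hex_key: black hex key lying flat, 27 x 78 x 5 mm; origin at the centre of its underside. Not to be disturbed
- brush: flat brush with wooden handle lying flat, 28 x 169 x 10 mm; origin at the centre of its underside. Not to be disturbed
Not all that is in view belongs to the job. Leave any purple look-alike of the roller_1 alone.

How it is judged:
At the end, for the whole second after the job is handed in: The tray is held at the end stops by the catch (travel over 77 of 80 mm), and each of the four bays holds one roller standing upright on its floor (centre within 7 mm of the bay's, tilt under 0.1 rad), all at rest (value of joint shuttle_tray above 0.077 m and velocity of joint shuttle_tray between -0.01 and 0.01 m/s and ((horizontal distance between roller_1 and bay_1 below 0.007 m and z of roller_1 in the frame of bay_1 between -0.003 and 0.003 m and angle between roller_1's own z axis and vertical below 0.1 rad) or (horizontal distance between roller_2 and bay_1 below 0.007 m and z of roller_2 in the frame of bay_1 between -0.003 and 0.003 m and angle between roller_2's own z axis and vertical below 0.1 rad) or (horizontal distance between roller_3 and bay_1 below 0.007 m and z of roller_3 in the frame of bay_1 between -0.003 and 0.003 m and angle between roller_3's own z axis and vertical below 0.1 rad) or (horizontal distance between roller_4 and bay_1 below 0.007 m and z of roller_4 in the frame of bay_1 between -0.003 and 0.003 m and angle between roller_4's own z axis and vertical below 0.1 rad)) and ((horizontal distance between roller_1 and bay_2 below 0.007 m and z of roller_1 in the frame of bay_2 between -0.003 and 0.003 m and angle between roller_1's own z axis and vertical below 0.1 rad) or (horizontal distance between roller_2 and bay_2 below 0.007 m and z of roller_2 in the frame of bay_2 between -0.003 and 0.003 m and angle between roller_2's own z axis and vertical below 0.1 rad) or (horizontal distance between roller_3 and bay_2 below 0.007 m and z of roller_3 in the frame of bay_2 between -0.003 and 0.003 m and angle between roller_3's own z axis and vertical below 0.1 rad) or (horizontal distance between roller_4 and bay_2 below 0.007 m and z of roller_4 in the frame of bay_2 between -0.003 and 0.003 m and angle between roller_4's own z axis and vertical below 0.1 rad)) and ((horizontal distance between roller_1 and bay_3 below 0.007 m and z of roller_1 in the frame of bay_3 between -0.003 and 0.003 m and angle between roller_1's own z axis and vertical below 0.1 rad) or (horizontal distance between roller_2 and bay_3 below 0.007 m and z of roller_2 in the frame of bay_3 between -0.003 and 0.003 m and angle between roller_2's own z axis and vertical below 0.1 rad) or (horizontal distance between roller_3 and bay_3 below 0.007 m and z of roller_3 in the frame of bay_3 between -0.003 and 0.003 m and angle between roller_3's own z axis and vertical below 0.1 rad) or (horizontal distance between roller_4 and bay_3 below 0.007 m and z of roller_4 in the frame of bay_3 between -0.003 and 0.003 m and angle between roller_4's own z axis and vertical below 0.1 rad)) and ((horizontal distance between roller_1 and bay_4 below 0.007 m and z of roller_1 in the frame of bay_4 between -0.003 and 0.003 m and angle between roller_1's own z axis and vertical below 0.1 rad) or (horizontal distance between roller_2 and bay_4 below 0.007 m and z of roller_2 in the frame of bay_4 between -0.003 and 0.003 m and angle between roller_2's own z axis and vertical below 0.1 rad) or (horizontal distance between roller_3 and bay_4 below 0.007 m and z of roller_3 in the frame of bay_4 between -0.003 and 0.003 m and angle between roller_3's own z axis and vertical below 0.1 rad) or (horizontal distance between roller_4 and bay_4 below 0.007 m and z of roller_4 in the frame of bay_4 between -0.003 and 0.003 m and angle between roller_4's own z axis and vertical below 0.1 rad)) and linear speed of each of roller_1, roller_2, roller_3, roller_4 below 0.02 m/s); the robot touches nothing.
It fails at once if the oil bottle is moved by more than 30 mm or tipped (distance of oil_bottle from where it was at the start of the episode above 0.03 m or angle between oil_bottle's own z axis and vertical above 0.5 rad).
It fails at once if the hex key is moved by more than 30 mm or tipped (distance of hex_key from where it was at the start of the episode above 0.03 m or angle between hex_key's own z axis and vertical above 0.5 rad).
It fails at once if the brush is moved by more than 30 mm or tipped (distance of brush from where it was at the start of the episode above 0.03 m or angle between brush's own z axis and vertical above 0.5 rad).
It also fails if it takes over 69 s, if anything falls off the work surface, if the arm or the gripper's body presses on something with over 40 N, if the wrist force passes 120 N, or if a joint passes its speed limit or range.

## Working session

There is one attempt and no reset: what is moved stays moved. The work goes in short steps, each a Python script; the robot and the scene stay as the last script left them, time stands still between calls to the robot, and variables do not carry over. Pictures are saved under pics/ and viewed, at most 10 in all, crops included, and the job is handed in when it is done.

```bash
mkdir -p pics; ls; python3 - <<'E'
from station import arm, snapshot, camera_info
import cv2
for n in ("scene","top"):
    cv2.imwrite(f"pics/{n}0.png",snapshot(n)); print(n,camera_info(n))
print(camera_info("wrist")); print(arm.read_time(),arm.read_tool_pos(),arm.read_eef_rot(),arm.read_joint_positions())
E
```

```text
pics
scene {'fx': 393.99431239968857, 'fy': 393.99431239968857, 'cx': 312.3364297077328, 'cy': 198.14261356933582, 'R': array([[-0.56642132, -0.82410876,  0.00341188],
       [-0.65042713,  0.44449755, -0.61592733],
       [ 0.50607453, -0.35109355, -0.78779559]]), 't': array([0.14044822, 0.49708627, 0.65657007])}
top {'fx': 509.8550005860811, 'fy': 509.8550005860811, 'cx': 320.9651041203654, 'cy': 186.95638991241694, 'R': array([[-0.03330302, -0.99943889,  0.0035798 ],
       [-0.97865068,  0.03188306, -0.20304266],
       [ 0.20281459, -0.01026531, -0.97916335]]), 't': array([-0.21332704,  0.57283203,  1.23233598])}
{'fx': 309.70691628693146, 'fy': 309.70691628693146, 'cx': 315.8482914375073, 'cy': 194.95613957253545, 'T_tool_cam': array([[ 3.00281038e-04, -9.51922643e-01, -3.06338361e-01,
         7.93626076e-02],
       [ 9.99999922e-01,  2.06901135e-04,  3.37297421e-04,
        -1.10693176e-03],
       [-2.57699298e-04, -3.06338438e-01,  9.51922631e-01,
        -7.00041110e-02],
       [ 0.00000000e+00,  0.00000000e+00,  0.00000000e+00,
         1.00000000e+00]])}
0.1 [ 0.14223762 -0.63369937  0.30283348] [ 9.93906280e-01  1.10222035e-01 -1.45117363e-04 -1.17808262e-03] [ 1.32352428  0.61583433 -0.01262234  1.42477671  0.00810164  1.1034057
 -0.04035025]
```

View pics/top0.png

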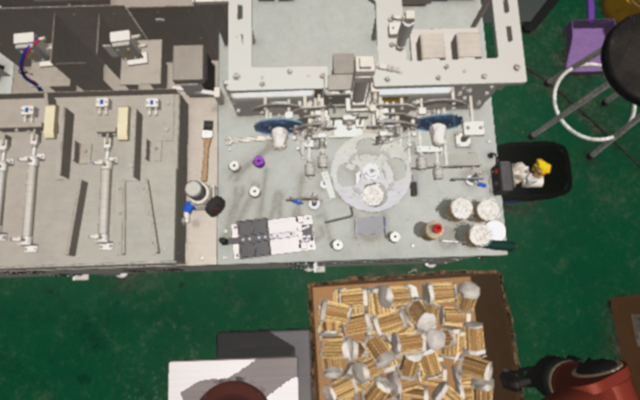

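View pics/scene0.png

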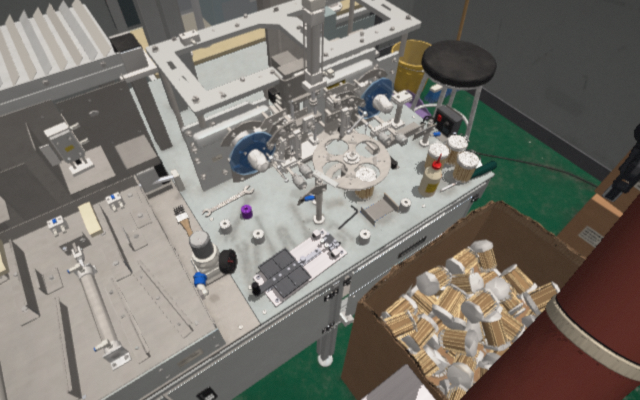

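Top view: the tray is at about (250,238), its post at (224,241), with the rail running right. Roller candidates are (235,166), (255,191), (337,244) and (394,237). The purple (258,161) is the look-alike to leave alone. I'll enlarge and measure.

```bash
cat > h.py <<'E'
import numpy as np, cv2
from station import arm, snapshot, camera_info
def ray(n,u,v,z):
    c=camera_info(n); R,t=np.array(c["R"]),np.array(c["t"])
    o=-R.T@t; d=R.T@np.array([(u-c["cx"])/c["fx"],(v-c["cy"])/c["fy"],1])
    return o+d*(z-o[2])/d[2]
def proj(n,X):
    c=camera_info(n); p=np.array(c["R"])@np.array(X)+c["t"]
    return np.array([c["fx"]*p[0]/p[2]+c["cx"],c["fy"]*p[1]/p[2]+c["cy"]])
E
python3 - <<'E'
from h import *
t=cv2.imread("pics/top0.png"); s=cv2.imread("pics/scene0.png")
a=cv2.resize(t[145:270,215:415],None,fx=4,fy=4,interpolation=cv2.INTER_CUBIC)
b=cv2.resize(s[190:310,210:420],None,fx=3.8,fy=3.8,interpolation=cv2.INTER_CUBIC)
cv2.imwrite("pics/ct.png",a); cv2.imwrite("pics/cs.png",b)
for u,v in [(235,166),(255,191),(337,244),(394,237),(258,161)]:
    X=ray("top",u,v,.015); print((u,v),X.round(3),proj("scene",X).round(0),np.hypot(*X[:2]).round(3))
E
```

```text
(235, 166) [ 0.639 -0.007  0.015] [225. 226.] 0.639
(255, 191) [ 0.569 -0.06   0.015] [257. 236.] 0.573
(337, 244) [ 0.424 -0.269  0.015] [363. 236.] 0.502
(394, 237) [ 0.437 -0.416  0.015] [404. 205.] 0.603
(258, 161) [ 0.65  -0.068  0.015] [245. 212.] 0.654
```

View pics/ct.png

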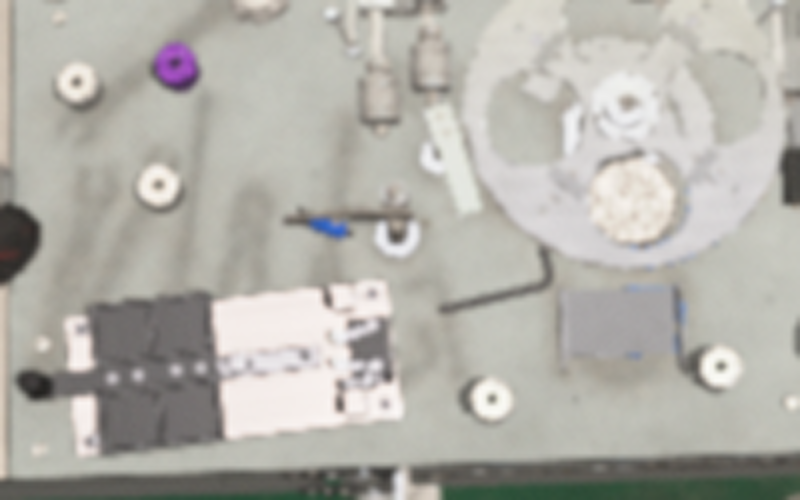

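View pics/cs.png

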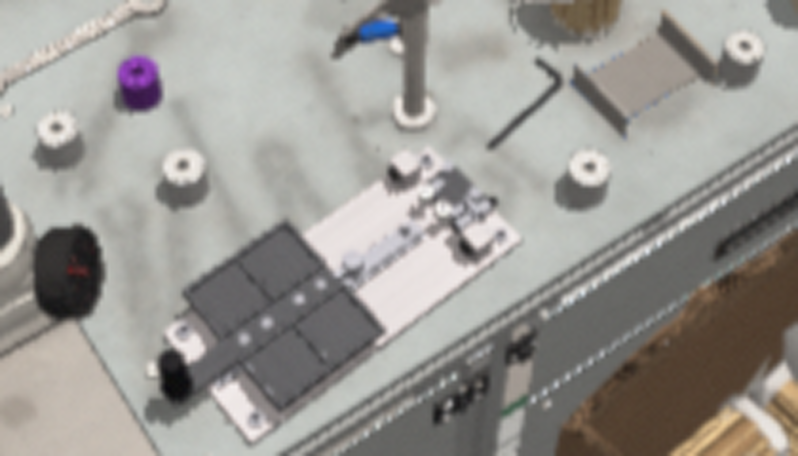

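The crops confirm four light-grey rollers, and the purple one is the look-alike. The tray axis tilts slightly from -y towards +x. Next are a wrist view from above and sub-pixel measurements from all the cameras.

```bash
cat >> h.py <<'E'
from scipy.spatial.transform import Rotation as Rn
def q(psi): return [np.cos(psi/2),np.sin(psi/2),0,0]
def wray(pose,u,v,z):
    p,o=pose; c=camera_info("wrist"); T=np.array(c["T_tool_cam"])
    a=np.array([u-c["cx"],v-c["cy"]]); r=np.hypot(*a); th=r/c["fx"]
    d=np.array([*(a/max(r,1e-9)*np.sin(th)),np.cos(th)])
    R=Rn.from_quat(o).as_matrix(); d=R@T[:3,:3]@d; o3=np.array(p)+R@T[:3,3]
    return o3+d*(z-o3[2])/d[2]
E
python3 - <<'E'
from h import *
import json
for psi in (-1.5,0,1.5):
    for P in [(.5,-.12,.3),(.639,-.007,.2),(.45,-.05,.15),(.437,-.416,.2)]:
        s=arm.ik(P,q(psi)); print(psi,P,None if s is None else np.round(s,2))
arm.movep((.5,-.12,.30),q(0.0))
pose=(list(arm.read_tool_pos()),list(arm.read_eef_rot()))
cv2.imwrite("pics/w0.png",snapshot("wrist")); json.dump(pose,open("pics/w0.json","w"))
print(arm.read_time(),pose)
for n,sd in (("top",[(235,166),(255,191),(337,244),(394,237)]),("scene",[(225,226),(258,235),(364,236),(405,203)])):
    im=cv2.imread(f"pics/{n}0.png")
    for u,v in sd:
        w=im[v-9:v+10,u-9:u+10].min(2); m=(w>205).astype(np.uint8)
        k,l,st,c=cv2.connectedComponentsWithStats(m); i=1+np.argmax(st[1:,4])
        cu,cv_=st[i,0]+st[i,2]/2-.5+u-9, st[i,1]+st[i,3]/2-.5+v-9
        print(n,(u,v),st[i],ray(n,cu,cv_,.03).round(4))
E
```

```text
-1.5 (0.5, -0.12, 0.3) [ 0.    0.42  0.28  1.82 -0.14  0.92 -2.73]
-1.5 (0.639, -0.007, 0.2) [-0.23  0.73  0.36  1.58 -0.3   0.89 -2.83]
-1.5 (0.45, -0.05, 0.15) [-0.16  0.59  0.33  2.15 -0.41  0.47 -2.59]
-1.5 (0.437, -0.416, 0.2) [ 0.48  0.69  0.41  1.69 -0.35  0.84 -2.03]
0 (0.5, -0.12, 0.3) [ 0.28  0.41 -0.13  1.82  0.07  0.92 -1.45]
0 (0.639, -0.007, 0.2) [ 0.01  0.7  -0.06  1.57  0.05  0.87 -1.64]
0 (0.45, -0.05, 0.15) [ 0.07  0.56 -0.01  2.14  0.01  0.44 -1.52]
0 (0.437, -0.416, 0.2) [ 0.71  0.66  0.03  1.68 -0.02  0.8  -0.83]
1.5 (0.5, -0.12, 0.3) [ 0.52  0.44 -0.47  1.81  0.24  0.95 -0.13]
1.5 (0.639, -0.007, 0.2) [ 0.21  0.74 -0.41  1.57  0.35  0.91 -0.39]
1.5 (0.45, -0.05, 0.15) [ 0.27  0.58 -0.3   2.13  0.36  0.48 -0.38]
1.5 (0.437, -0.416, 0.2) [ 0.91  0.67 -0.3   1.68  0.25  0.83  0.43]
2.3917 ([np.float64(0.499899880958239), np.float64(-0.12121169841382384), np.float64(0.2999838689007972)], [np.float64(0.9999994307191445), np.float64(-0.0010113570232490158), np.float64(-2.126571475263497e-06), np.float64(0.0003401673648239798)])
top (235, 166) [ 4  4  8  9 42] [ 0.6375 -0.0059  0.03  ]
top (255, 191) [ 4  4  9 10 55] [ 0.5678 -0.059   0.03  ]
top (337, 244) [ 5  5 10  9 61] [ 0.4227 -0.2693  0.03  ]
top (394, 237) [ 6  4 10  9 63] [ 0.4381 -0.4175  0.03  ]
scene (225, 226) [ 4  3  9  8 39] [ 0.6366 -0.0065  0.03  ]
scene (258, 235) [ 4  4 10  7 47] [ 0.5668 -0.0601  0.03  ]
scene (364, 236) [ 5  3 10  8 50] [ 0.4213 -0.2702  0.03  ]
scene (405, 203) [ 6  4  8  8 29] [ 0.4375 -0.4173  0.03  ]
```

View pics/w0.png

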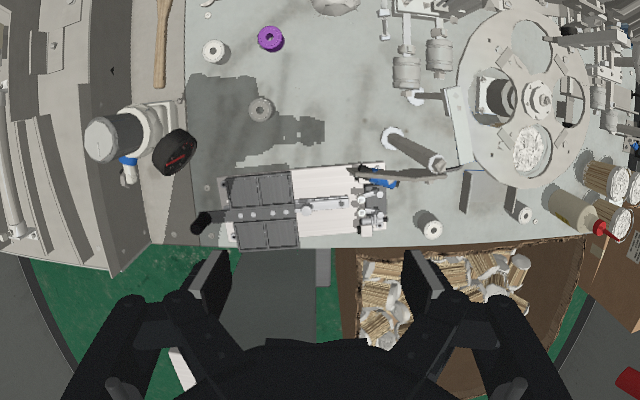

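```bash
python3 - <<'E'
from h import *
import json
pose=json.load(open("pics/w0.json"))
t=cv2.imread("pics/top0.png"); w=cv2.imread("pics/w0.png"); s=cv2.imread("pics/scene0.png")
F={"top":lambda u,v,z:ray("top",u,v,z),"scene":lambda u,v,z:ray("scene",u,v,z),"wrist":lambda u,v,z:wray(pose,u,v,z)}
for n,im,(x0,x1,y0,y1) in (("top",t,(232,275,212,262)),("scene",s,(245,318,240,305)),("wrist",w,(215,310,155,255))):
    g=im[y0:y1,x0:x1].max(2); m=(g<125).astype(np.uint8)
    m=cv2.morphologyEx(cv2.morphologyEx(m,cv2.MORPH_CLOSE,np.ones((3,3))),cv2.MORPH_OPEN,np.ones((7,7)))
    c=max(cv2.findContours(m,0,1)[0],key=cv2.contourArea).reshape(-1,2)+[x0,y0]
    X=np.array([F[n](u,v,.031)[:2] for u,v in c])*1000
    r=cv2.minAreaRect(X.astype(np.float32)); print(n,np.round(r[0],1),np.round(r[1],1),round(r[2],2),cv2.contourArea(c))
    z=cv2.resize(im[y0:y1,x0:x1],None,fx=4,fy=4)
    cv2.polylines(z,[((c-[x0,y0])*4+2).astype(np.int32)],True,(0,0,255)); z=cv2.resize(z,(380,380)); globals().setdefault("L",[]).append(z)
cv2.imwrite("pics/tr.png",np.hstack(L)[:, :1140][:, :]) ; cv2.imwrite("pics/tr.png",cv2.resize(np.hstack(L),(798,266)))
# post (very dark) tops
for n,im,(x0,x1,y0,y1) in (("top",t,(217,231,232,250)),("scene",s,(246,264,278,298)),("wrist",w,(185,215,205,240))):
    m=(im[y0:y1,x0:x1].max(2)<45).astype(np.uint8); c=max(cv2.findContours(m,0,1)[0],key=cv2.contourArea).reshape(-1,2)+[x0,y0]
    u,v=c.mean(0); print(n,"post",u,v,c.min(0),c.max(0),F[n](u,v,.047).round(4))
# blue tool height: two-view
for n,im,(x0,x1,y0,y1) in (("top",t,(285,310,195,210)),("scene",s,(295,320,190,206)),("wrist",w,(360,400,165,190))):
    h=im[y0:y1,x0:x1].astype(int); m=(h[:,:,0]-h[:,:,2]>60); vv,uu=np.nonzero(m); u,v=uu.mean()+x0,vv.mean()+y0
    print(n,"blue",u.round(1),v.round(1),[F[n](u,v,z)[:2].round(3) for z in (0,.05,.1,.15,.2)])
for u,v in [(214,50),(261,109),(433,228),(525,214)]: print(wray(pose,u,v,.03).round(4))
print("pole base",wray(pose,390,133,0),"pole top ray",[wray(pose,440,165,z).round(3)[:2] for z in (.05,.1,.15,.2)])
E
```

```text
top [419.9 -59.4] [73.2 45.2] 89.94 455.0
scene [439.4 -33. ] [103.4 129.7] 5.26 1535.0
wrist [455.5 -49.4] [127.9 121.9] 1.32 6506.0
top post 224.88888888888889 241.66666666666666 [223 240] [226 243] [0.4362 0.0125 0.047 ]
scene post 255.5185185185185 289.14814814814815 [253 283] [259 295] [0.4354 0.0173 0.047 ]
wrist post 200.57142857142858 222.375 [191 212] [211 234] [0.4411 0.0168 0.047 ]
top blue 296.8 201.4 [array([ 0.541, -0.168]), array([ 0.532, -0.17 ]), array([ 0.523, -0.172]), array([ 0.514, -0.174]), array([ 0.505, -0.176])]
scene blue 309.3 197.2 [array([ 0.606, -0.236]), array([ 0.574, -0.215]), array([ 0.541, -0.193]), array([ 0.509, -0.171]), array([ 0.476, -0.149])]
wrist blue 382.6 181.7 [array([ 0.477, -0.204]), array([ 0.491, -0.193]), array([ 0.505, -0.181]), array([ 0.519, -0.17 ]), array([ 0.532, -0.159])]
[ 0.6388 -0.0075  0.03  ]
[ 0.5686 -0.0603  0.03  ]
[ 0.4255 -0.268   0.03  ]
[ 0.4409 -0.4138  0.03  ]
pole base [ 0.53895765 -0.21053562  0.        ] pole top ray [array([ 0.511, -0.259]), array([ 0.522, -0.237]), array([ 0.532, -0.215]), array([ 0.543, -0.194])]
```

View pics/tr.png

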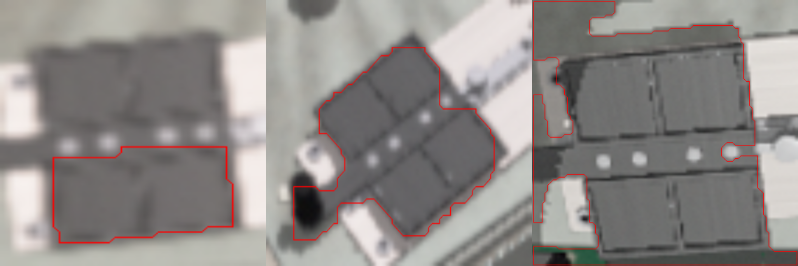

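The tray mask merges with other dark parts, but the bay edges are crisp in the wrist crop. I'll use those corner picks, fit them to the known bay grid, and check the height of the grinder-like object next to the tray.

```bash
python3 - <<'E'
from h import *
import json
pose=json.load(open("pics/w0.json"))
B={1:[(578,64),(652,57),(658,134),(584,140)],3:[(660,56),(737,48),(745,128),(664,134)],2:[(590,183),(670,180),(675,246),(602,250)],4:[(672,178),(752,172),(763,242),(682,245)]}
M={1:(-.01875,.028),2:(-.01875,-.028),3:(.01875,.028),4:(.01875,-.028)}
C={};
for k,cs in B.items():
    C[k]=np.mean([wray(pose,215+(a-532)/2.8-.5,155+b/2.66-.5,.029)[:2] for a,b in cs],0); print(k,C[k].round(4))
c=np.mean(list(C.values()),0); z=sum(complex(*(C[k]-c))*complex(M[k][0],-M[k][1]) for k in C); th=np.angle(z)
print("centre",c.round(4),"th",th,"scale",abs(z)/sum(np.hypot(*m)**2 for m in M.values()))
e=np.array([np.cos(th),np.sin(th)]); n=np.array([-e[1],e[0]]); P=c-.075*e; print("post",P)
for k in C: print(k,((c+M[k][0]*e+M[k][1]*n-C[k])*1000).round(1))
P3=[*P,.05]; print("post px",proj("top",P3),proj("scene",P3), "front edge ctr", proj("top",[*(c+.039*e),.03]))
for k in M:
  X=[*(c+M[k][0]*e+M[k][1]*n),.029]; print(k,proj("top",X).round(1),proj("scene",X).round(1))
for zz in (.05,.1,.15,.2,.25): print(zz,ray("top",197,188,zz)[:2].round(3),ray("scene",203,243,zz)[:2].round(3),wray(pose,100,140,zz)[:2].round(3),"wheel",ray("top",215,206,zz)[:2].round(3),ray("scene",228,262,zz)[:2].round(3))
im=cv2.imread("pics/top0.png")[205:270,215:285]; im=cv2.resize(im,None,fx=8,fy=8,interpolation=cv2.INTER_CUBIC)
for k in M:
  X=[*(c+M[k][0]*e+M[k][1]*n),.029]; u=(proj("top",X)-[215,205]+.5)*8; cv2.circle(im,tuple(int(a) for a in u),4,(0,0,255),-1)
u=(proj("top",[*P,.065])-[215,205]+.5)*8; cv2.circle(im,tuple(int(a) for a in u),4,(0,255,0),-1)
cv2.imwrite("pics/chk.png",im)
E
```

```text
1 [ 0.4733 -0.0371]
3 [ 0.4765 -0.0729]
2 [ 0.4169 -0.0399]
4 [ 0.4202 -0.0772]
centre [ 0.4467 -0.0568] th -1.5000135163328774 scale 0.9984870122702039
post [0.44141203 0.01804786]
1 [0. 1.]
3 [-0.5 -0.6]
2 [ 0.6 -0.1]
4 [-0.1 -0.3]
post px [222.46225834 239.54246381] [253.64104181 286.55696655] front edge ctr [268.77289752 235.69860412]
1 [245.3 227.2] [268.8 267.2]
2 [247.  249.1] [283.5 285.2]
3 [260.  225.7] [282.4 258.1]
4 [261.8 247.6] [297.2 275.5]
0.05 [0.575 0.084] [0.601 0.061] [0.548 0.146] wheel [0.527 0.037] [0.525 0.036]
0.1 [0.564 0.072] [0.567 0.065] [0.553 0.105] wheel [0.518 0.027] [0.495 0.042]
0.15 [0.554 0.06 ] [0.532 0.069] [0.558 0.063] wheel [0.509 0.017] [0.466 0.048]
0.2 [0.543 0.048] [0.498 0.073] [0.562 0.021] wheel [0.501 0.007] [0.437 0.053]
0.25 [0.532 0.036] [0.464 0.077] [ 0.567 -0.02 ] wheel [ 0.492 -0.003] [0.407 0.059]
```

View pics/chk.png

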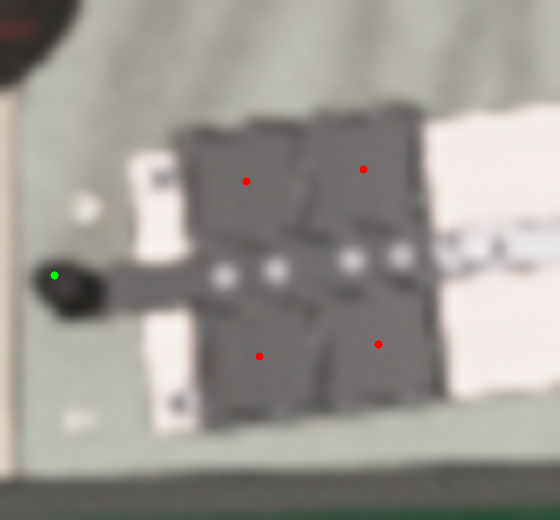

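The fit is good: scale 0.998, residuals ≤1 mm, and it agrees with the top view. Starting with roller 1 → bay_1.

```bash
cat >> h.py <<'E'
TC=np.array([.4463,-.0568]); TH=-1.497
e=np.array([np.cos(TH),np.sin(TH)]); n=np.array([-e[1],e[0]]); PL=TH+np.pi
BAY={1:TC-.01875*e+.028*n,2:TC-.01875*e-.028*n,3:TC+.01875*e+.028*n,4:TC+.01875*e-.028*n}
ROL={1:(.6378,-.0068,.8),2:(.5678,-.0600,.3),3:(.4235,-.2693,1.65),4:(.4385,-.4165,1.45)}
H,UP=.078,.24
def pick(r):
    x,y,p=ROL[r]; arm.move_gripper(.65,30)
    arm.movep((x,y,UP),q(p)); arm.line_to((x,y,H+.045),.3); arm.line_to((x,y,H),.1)
    arm.move_gripper(0.0,30); o=arm.read_opening(); f=arm.read_finger_force()
    arm.line_to((x,y,UP),.3); print("pick",r,round(o,3),round(arm.read_opening(),3),f,round(arm.read_time(),1)); return arm.read_opening()
def place(b):
    x,y=BAY[b]; z=.029+H+.001
    arm.movep((x,y,UP),q(PL)); f0=np.array(arm.read_ft_force())
    arm.line_to((x,y,z+.035),.3); arm.line_to((x,y,z),.06)
    print("place",b,np.round(arm.read_ft_force()-f0,1)); arm.move_gripper(.45)
    arm.line_to((x,y,z+.05),.15); arm.line_to((x,y,UP),.35); print("t",round(arm.read_time(),1))
E
python3 - <<'E'
from h import *
if pick(1)>.2: place(1)
p=(arm.read_tool_pos(),arm.read_eef_rot()); im=snapshot("wrist"); cv2.imwrite("pics/w1.png",im)
import json; json.dump([list(map(float,a)) for a in p],open("pics/w1.json","w"))
E
```

```text
pick 1 0.299 0.3 29.77002657833509 5.8
place 1 [-0.9 -1.1  1.7]
t 8.8
```

View pics/w1.png

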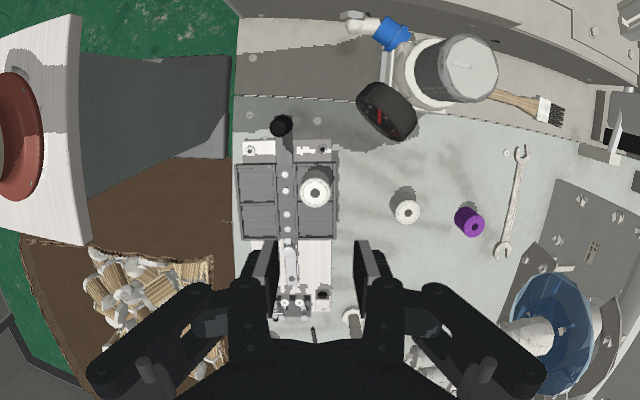

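Roller 1 stands in bay_1 at pixel (315,192). I'll compare its position with the bay, then load the other three.

```bash
python3 - <<'E'
from h import *
import json
po=json.load(open("pics/w1.json")); im=cv2.imread("pics/w1.png")
def tf(u,v,z): d=wray(po,u,v,z)[:2]-TC; return (np.array([d@e,d@n])*1000).round(1)
print("roller top in tray frame",tf(314.5,192,.059),"want -18.75,28")
for nm,p in dict(post=(281,125)).items(): print(nm,tf(*p,.06),"want -75,0")
g=cv2.cvtColor(im,cv2.COLOR_BGR2GRAY).astype(int)
# bay row -y edges (left column) and front row dark edges
print("row185",[(u,g[185,u]) for u in range(230,242)],[(u,g[185,u]) for u in range(268,282)])
print("left edge",tf(236,185,.033),"right edge",tf(337,225,.033),"front edge",tf(255,240,.033),tf(320,240,.033), "rear",tf(255,164,.033))
for r in (2,3,4):
    if pick(r)<.2: print("MISS"); break
    place(r)
po=(arm.read_tool_pos(),arm.read_eef_rot()); arm_=snapshot("wrist"); cv2.imwrite("pics/w2.png",arm_)
json.dump([list(map(float,a)) for a in po],open("pics/w2.json","w"))
cv2.imwrite("pics/w2c.png",cv2.resize(arm_[90:260,200:370],None,fx=3.5,fy=3.5,interpolation=cv2.INTER_CUBIC))
E
```

```text
roller top in tray frame [-19.9  27.9] want -18.75,28
post [-77.    0.9] want -75,0
row185 [(230, np.int64(73)), (231, np.int64(67)), (232, np.int64(171)), (233, np.int64(198)), (234, np.int64(184)), (235, np.int64(147)), (236, np.int64(129)), (237, np.int64(132)), (238, np.int64(67)), (239, np.int64(123)), (240, np.int64(140)), (241, np.int64(139))] [(268, np.int64(139)), (269, np.int64(136)), (270, np.int64(137)), (271, np.int64(136)), (272, np.int64(124)), (273, np.int64(124)), (274, np.int64(138)), (275, np.int64(139)), (276, np.int64(66)), (277, np.int64(123)), (278, np.int64(136)), (279, np.int64(135)), (280, np.int64(135)), (281, np.int64(134))]
left edge [-18.9 -46.9] right edge [21.9 49.7] front edge [ 38.8 -32.2] [38.2 33.2] rear [-39.  -27.2]
pick 2 0.307 0.299 29.73320274904836 12.4
place 2 [-0.6 -0.3 -0. ]
t 15.7
pick 3 0.301 0.297 29.499791816342622 19.1
place 3 [-0.8 -0.8  4. ]
t 22.3
pick 4 0.301 0.299 29.88314086733226 26.1
place 4 [ 0.1 -0.6 -0.1]
t 29.8
```

View pics/w2c.png

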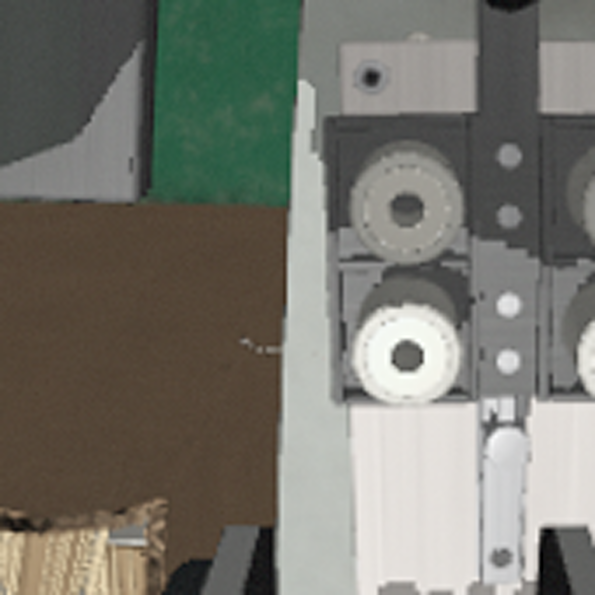

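All four are standing in their bays (left column at crop (406,208) and (406,355), right column partly in frame). Now the push: grip the post along the travel direction and slide with force monitoring.

```bash
python3 - <<'E'
from h import *
P=TC-.0755*e; z=.110
for psi in (TH+np.pi/2+np.pi,TH+np.pi/2):
    s=[arm.ik((*(P+d*e),zz),q(psi)) for d,zz in ((0,UP),(0,z),(.09,z))]
    print(psi,[None if a is None else np.round(a,2) for a in s])
    if all(a is not None for a in s): break
arm.movep((*P,UP),q(psi)); arm.line_to((*P,z+.04),.3); arm.line_to((*P,z),.1)
f0=np.array(arm.read_ft_force()); arm.move_gripper(0,40)
print("open",arm.read_opening(),np.round(arm.read_ft_force()-f0,1))
arm.line_to((*(P+.06*e),z),.06)
print("at .06",np.round(arm.read_ft_force()-f0,1),arm.read_time())
for d in np.arange(.062,.089,.002 if 0 else .0015):
    arm.line_to((*(P+d*e),z),.03); f=np.array(arm.read_ft_force())-f0; fe=f[:2]@e
    tr=(np.array(arm.read_tool_pos())[:2]-P)@e
    print(round(d,4),round(tr,4),round(fe,1),round(f[2],1))
    if fe<-25 and d>.074: break
print(arm.read_time())
E
```

```text
3.21538898038469 [array([ 0.61,  0.58, -1.05,  2.06,  0.67,  0.88,  0.82]), array([ 0.4 ,  0.75, -0.75,  2.18,  0.98,  0.59,  0.55]), array([ 0.62,  0.78, -0.78,  2.15,  0.99,  0.63,  0.76])]
open 0.1697341941655997 [-0.2 -0.5  6. ]
at .06 [1.1 2.3 4.4] 33.2917
0.062 0.0592 -6.7 4.3
0.0635 0.0595 -8.5 2.7
0.065 0.06 -10.0 2.7
0.0665 0.0629 -6.4 4.6
0.068 0.0671 -1.4 6.6
0.0695 0.0705 2.3 7.2
0.071 0.0729 3.0 6.6
0.0725 0.0732 0.9 5.9
0.074 0.0734 -2.2 5.2
0.0755 0.0736 -5.2 5.1
0.077 0.0738 -7.4 4.9
0.0785 0.074 -9.9 2.7
0.08 0.0742 -13.5 3.1
0.0815 0.0744 -14.6 3.1
0.083 0.0746 -17.6 1.1
0.0845 0.0748 -20.0 -0.1
0.086 0.075 -23.3 0.1
0.0875 0.0752 -25.6 -0.3
37.7917
```

The force shows the catch: a -10 N peak, then a pull of +3 N, then a hard stop. I'll relax, release and check visually.

```bash
python3 - <<'E'
from h import *
import json
P=TC-.0755*e; z=.110; psi=TH+np.pi/2+np.pi
arm.line_to((*(P+.074*e),z),.03); print(arm.read_ft_force())
arm.move_gripper(.4); X=P+.074*e
arm.line_to((*X,z+.05),.1); 
Y=TC+.03*e; arm.movep((*Y,.28),q(PL)); arm.pause(.3)
po=[list(map(float,arm.read_tool_pos())),list(map(float,arm.read_eef_rot()))]
w=snapshot("wrist"); cv2.imwrite("pics/w3.png",w); json.dump(po,open("pics/w3.json","w"))
cv2.imwrite("pics/w3c.png",cv2.resize(w[100:300,180:400],None,fx=3,fy=3,interpolation=cv2.INTER_CUBIC)); print(arm.read_time())
E
```

```text
[0.78534586 2.75622819 6.95393137]
40.6417
```

View pics/w3c.png

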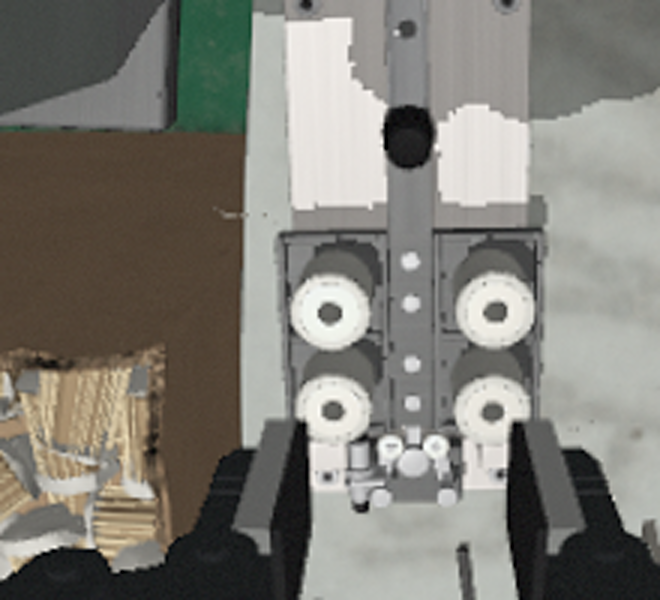

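The tongue head at crop (413,460) lies past the two white catch rollers (390,447) and (436,447), and all four rollers are upright. Checking travel and offsets in numbers.

```bash
python3 - <<'E'
from h import *
import json
po=json.load(open("pics/w3.json"))
def tf(a,b,z):
    d=wray(po,180+(a+.5)/3-.5,100+(b+.5)/3-.5,z)[:2]-TC; return (np.array([d@e,d@n])*1000).round(1)
r=tf(333,231,.033); print("rear edge",r,"travel",r[0]+39, "post top",tf(408,140,.065)+[75,0])
print("dots", [tf(*p,.031) for p in ((411,261),(413,404))])
for k,p in {2:(331,313),4:(333,412),1:(496,313),3:(493,412)}.items(): print(k,tf(*p,.059)-[r[0]+39,0],((BAY[k]-TC)@e*1000).round(1),((BAY[k]-TC)@n*1000).round(1))
p=arm.read_tool_pos(); print(p)
E
```

```text
rear edge [ 31.7 -26.4] travel 70.7 post top [69.4  0.1]
dots [array([43.3,  1.1]), array([99.4,  2. ])]
2 [-17.6 -25.5] -18.8 -28.0
4 [ 18.8 -25.9] 18.7 -28.0
1 [-17.7  29.4] -18.7 28.0
3 [18.8 29.6] 18.7 28.0
[ 0.44840712 -0.08666593  0.27951552]
```

Travel is consistent. In the first top view, the gap from the tray front to the end stops was about 30 px, or 67–71 mm. That matches the measured 71 mm, so the tray didn't start at zero. The force also showed the snap over the last ~14 mm and a hard stop. The rollers sit within about 3 mm of their bay centres, so I'm handing in.

```bash
python3 -c "
from station import arm,ticket
print(arm.read_time(),ticket.finish_job())"
```

```text
the job is handed in; nothing more can be done
40.6417 None
```

I handed the job in at 40.6 s: all four rollers stand upright in their bays and the tray is at the end stops with the catch snapped in, going by the last picture and the push forces; the bottle, hex key and brush were left alone, and no verdict came back.

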